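Put the stacked check weights back in their fitted cases

ROBOT

A 6-joint arm with a two-finger parallel gripper is mounted at the origin on the work surface; the furniture and walls round the work are solid. World frame = base frame: x ahead of the robot, y to its left, z up, the work surface at z = 0. Lengths are in mm, angles in rad, forces in N, time in s.
With the tool pointing down it reaches from about 375 to 750 mm from the base axis. Payload 9 kg.
Tool frame: the origin (TCP) lies at the very end of the fingers, on their centre line; the grasp point (between the pads) lies 19 mm behind it; z points along the fingers, y is the line along which they close (so a half turn about z gives the same grasp; the last joint's range is limited). The gripper opens to 85 mm and grips with 20 to 120 N. Pads are 22 mm wide; open, the fingers measure 114 mm over their backs; the gripper's body (76 mm by 85 mm) begins 54 mm behind the grasp point. The pads swing forward as they close: fully open they stand 13 mm farther back than shut.
Start: joints at [-1.516, 0.104, 0.097, 1.564, 0, 1.353], TCP at [161.666, -577.841, 231.331] pointing down, gripper open.
Joint ranges: [-2.99, 2.99], [-0.84, 1.86], [-1.1, 1.16], [-1.84, 2.11], [-1.51, 1.56], [-3.14, 3.14]. Speed limits (rad/s): [2.22, 2.22, 2.57, 3.14, 3.14, 3.14].

INTERFACE

Orientations are given as a 3x3 rotation matrix whose columns are the frame's x, y, z axes.
In Python, from rig import r, cams gives the robot as it stands (r), with the cameras (cams).
- The arm moves only by the shell command python3 nudge.py FILE [FORCE], which reads ROWS from the file FILE. ROWS is a JSON list of rows, 1 to 5 of them, each written [opening, [dx, dy, dz], turn]: the opening from 0.0 (shut) to 1.0 (fully open), then dx, dy, dz in parts of the range, where 1.0 means 200 mm, then a turn about the tool's z in a scale on which 1.0 is 2 rad; each row shifts and turns the commanded pose from where the row before left it, along the tool's axes as they then stand; what a row does not reach is not made up. A row lasts 1/12 s, in which the tool goes at most 41.7 mm and 0.125 rad, less where a joint would pass 70% of its speed; a pose out of reach is approached as far as the arm can. The fingers move at their own pace and stop on an object; FORCE is the grip in N (left out, the last holds). Time passes only in rows, so rows that do not move let the fingers close. It prints the time, the measured TCP pose, the force, the opening and the grip force at its end. No shift or turn number may pass 1 either way. Input that does not fit is refused with a message, and nothing moves.
- r.read_state(): the state, without advancing time (a new reading comes with each control period).
- cams.read_camera(name): name is "side" or "top"; returns a dict with "img" (400x640x3 uint8, red, green, blue), "z_map" (400x640 float32, mm along the optical axis (not along the pixel's ray), 0 where there is no reading), "fx", "fy", "cx", "cy" (pixels), "D" ([k1, k2, p1, p2, k3] as OpenCV has them; the pictures are not rectified), "R" (3x3) and "t" (3): a world point X has camera coordinates R X + t. Camera axes: x right, y down, z forward; pixel columns grow to the right and rows downward; lengths in mm; the calibration is good to about 2 mm. A picture is of the moment at which its call begins.
- r.close_job(): hands the job in; it is judged then, once.
The state is a dict: "time_s": time; "qpos": joint angles; "joint_vel": joint speeds; "effort": joint torques, N m; "tool_pos": TCP position; "tcp_rot": TCP orientation; "wrist_force": force on the tool from outside, world axes, zero at the start; "wrist_torque": the same for the moment, N m; "grip_width": opening from 0.0 (shut) to 1.0 (fully open); "grip_force": force on a finger pad.
Only numpy, scipy, OpenCV 4.12 (cv2) and the standard library are available. Lean on these libraries where they do the work, as an engineer would, in place of code of your own. Each camera call takes 0.05 s, during which the arm holds its last target. There are 200 camera calls.

TASK

The balance check is finished: take the stack of four steel check weights off the balance pan and put each weight upright, fully home in the pocket of its own wooden case, the one whose round pocket is just a little wider than the weight. Set the weights down without dropping them or knocking any of them over.

Things in the scene. Friction and masses are not known exactly. Their poses are not given: they have to be found in the camera images.
- balance: compact white top-loading balance, fixed, 190 x 138 mm, body 36 mm high, with a round steel pan 110 mm across; origin on the bench directly under the pan centre, z up, x from the keypad side to the back; the pan's top is 46 mm above the bench. The four weights start stacked on the pan, widest below
- weight_500: largest of the four plain steel check weights, an upright solid cylinder 50 mm in diameter and 32 mm high, 500 g; origin at the centre of its underside, z up its axis; loose; stands on the pan
- weight_200: second largest of the four plain steel check weights, an upright solid cylinder 36 mm in diameter and 25 mm high, 200 g; origin at the centre of its underside, z up its axis; loose; stands on weight_500, within 5 mm of its centre
- weight_100: second smallest of the four plain steel check weights, an upright solid cylinder 26 mm in diameter and 24 mm high, 100 g; origin at the centre of its underside, z up its axis; loose; stands on weight_200, within 5 mm of its centre
- weight_50: smallest of the four plain steel check weights, an upright solid cylinder 18 mm in diameter and 25 mm high, 50 g; origin at the centre of its underside, z up its axis; loose; stands on weight_100, within 5 mm of its centre
- case_500: open square wooden case (lid off) of the 500 g weight, 74 x 74 mm, 18 mm high, fixed to the bench; in its middle a round pocket 57 mm wide with a 3 mm bevelled mouth, 9 mm deep, so its floor is 9 mm above the bench; origin at the centre of the case's underside, on the pocket's axis, z up
- case_200: open square wooden case (lid off) of the 200 g weight, 60 x 60 mm, 18 mm high, fixed to the bench; in its middle a round pocket 43 mm wide with a 3 mm bevelled mouth, 9 mm deep, so its floor is 9 mm above the bench; origin at the centre of the case's underside, on the pocket's axis, z up
- case_100: open square wooden case (lid off) of the 100 g weight, 50 x 50 mm, 18 mm high, fixed to the bench; in its middle a round pocket 33 mm wide with a 3 mm bevelled mouth, 9 mm deep, so its floor is 9 mm above the bench; origin at the centre of the case's underside, on the pocket's axis, z up
- case_50: open square wooden case (lid off) of the 50 g weight, 42 x 42 mm, 18 mm high, fixed to the bench; in its middle a round pocket 25 mm wide with a 3 mm bevelled mouth, 9 mm deep, so its floor is 9 mm above the bench; origin at the centre of the case's underside, on the pocket's axis, z up

How it is judged (in metres and radians):
At the end, for the whole second after the job is handed in: Each of the four weights stands upright (within 0.1 rad) on the floor of the pocket of its own case (within 7 mm of the pocket's axis, its underside 6 to 12 mm above the case's underside), released and at rest (horizontal distance between weight_500 and case_500 below 0.007 m and z of weight_500 in the frame of case_500 between 0.006 and 0.012 m and angle between each of weight_500, weight_200, weight_100, weight_50's own z axis and vertical below 0.1 rad and linear speed of each of weight_500, weight_200, weight_100, weight_50 below 0.02 m/s and contact force between the fingers and weight_500 below 0.1 N and horizontal distance between weight_200 and case_200 below 0.007 m and z of weight_200 in the frame of case_200 between 0.006 and 0.012 m and contact force between the fingers and weight_200 below 0.1 N and horizontal distance between weight_100 and case_100 below 0.007 m and z of weight_100 in the frame of case_100 between 0.006 and 0.012 m and contact force between the fingers and weight_100 below 0.1 N and horizontal distance between weight_50 and case_50 below 0.007 m and z of weight_50 in the frame of case_50 between 0.006 and 0.012 m and contact force between the fingers and weight_50 below 0.1 N); the robot touches nothing.
It fails at once if a weight is knocked or tipped over (leaning more than 0.6 rad) (angle between any of weight_500, weight_200, weight_100, weight_50's own z axis and vertical above 0.6 rad).
It fails at once if a weight is dropped (out of the fingers it moves faster than 0.6 m/s, a fall of about 18 mm) ((contact force between the fingers and weight_500 below 0.05 N and linear speed of weight_500 above 0.6 m/s) or (contact force between the fingers and weight_200 below 0.05 N and linear speed of weight_200 above 0.6 m/s) or (contact force between the fingers and weight_100 below 0.05 N and linear speed of weight_100 above 0.6 m/s) or (contact force between the fingers and weight_50 below 0.05 N and linear speed of weight_50 above 0.6 m/s)).
It also fails if it takes over 99 s, if anything falls off the work surface, if the arm or the gripper's body presses on something with over 40 N, if the wrist force passes 120 N, or if a joint passes its speed limit or range.

## Working session

There is one attempt and no reset: what is moved stays moved. The work goes in short steps, Python scripts to look and compute and a shell command to move; the robot and the scene stay as the last step left them, time stands still between calls to the robot, and variables do not carry over. Pictures are saved under pics/ and viewed, at most 14 in all, crops included, and the job is handed in when it is done.

```bash
ls; mkdir -p pics; python3 - <<'E'
from rig import r, cams
import cv2,numpy as np
s=r.read_state(); print(s)
for n in("top","side"):
    c=cams.read_camera(n); cv2.imwrite(f"pics/{n}0.png",c["img"][:,:,::-1]); np.savez(f"{n}0.npz",**c)
    print(n,c["fx"],c["fy"],c["cx"],c["cy"],c["D"],c["R"],c["t"],(c["z_map"]>0).mean())
E
```

```text
nudge.py
pics
rig.py
{'time_s': 0.0, 'qpos': array([-1.51566086e+00,  1.04699294e-01,  9.64784807e-02,  1.56388173e+00,
        3.57892025e-05,  1.35311916e+00]), 'joint_vel': array([ 0.00101175, -0.00080033,  0.00036993,  0.00118287, -0.00096286,
        0.00052967]), 'effort': array([-4.01667703e-04, -5.56930232e+01,  5.03648472e+01,  1.70271745e-02,
       -3.35388650e-04, -2.60343427e-07]), 'tool_pos': array([ 161.67975708, -577.47483096,  230.52738794]), 'tcp_rot': array([[ 9.63016879e-01,  2.69441070e-01, -3.62474286e-05],
       [ 2.69440886e-01, -9.63016045e-01,  1.30620147e-03],
       [ 3.17037465e-04, -1.26766060e-03, -9.99999146e-01]]), 'wrist_force': array([-0.72128764, -0.24356415,  0.61320642]), 'wrist_torque': array([ 0.03439791,  0.02539021, -0.0081941 ]), 'grip_force': 0.0, 'grip_width': 0.9996786864156807}
top 388.9514845106292 388.9514845106292 323.92112793466555 204.38469883638123 [-0.08704558  0.          0.          0.          0.        ] [[ 0.13127113 -0.99133681  0.00438505]
 [-0.97136321 -0.1295074  -0.19920178]
 [ 0.19804396  0.02188997 -0.97994868]] [-101.69453923  539.34153636  917.50432337] 0.99596484375
side 509.6709845248354 509.6709845248354 329.25429517291553 206.3219807401452 [-0.02179765  0.          0.          0.          0.        ] [[ 9.99974650e-01 -3.74193643e-03 -6.05785322e-03]
 [-7.11483373e-03 -5.58647788e-01 -8.29374480e-01]
 [-2.80739719e-04  8.29396556e-01 -5.58660250e-01]] [-533.35732941   66.02309041 1055.94892235] 0.996109375
```

View pics/top0.png

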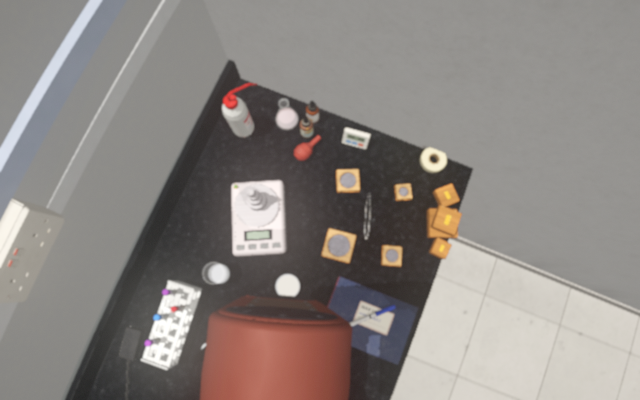

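View pics/side0.png

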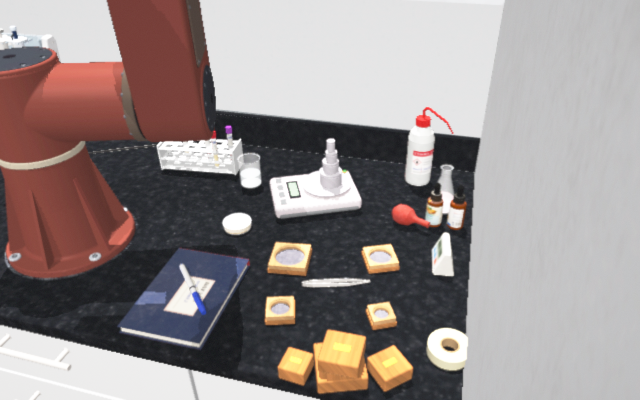

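The top view shows the balance with its stack at about (257,200). It also shows the cases: 500 at (339,245), 200 at (348,180), 100 at (392,256) and 50 at (403,191). In the side view the cases are at (290,259), (380,258), (280,310) and (381,315), and the stack is at (331,170).

```bash
cat > h.py <<'E'
import numpy as np,cv2
from scipy.optimize import least_squares
def K(c): return np.array([[c["fx"],0,c["cx"]],[0,c["fy"],c["cy"]],[0,0,1.]])
def cloud(c):
    v,u=np.mgrid[0:400,0:640]
    p=cv2.undistortPoints(np.stack([u,v],-1).reshape(-1,1,2).astype(float),K(c),np.array(c["D"],float)).reshape(400,640,2)
    z=c["z_map"][...,None].astype(float)
    P=np.concatenate([p*z,z],-1)
    return (P-c["t"])@np.asarray(c["R"])   # R^T (P-t)
def tri(ca,pa,cb,pb):
    def ray(c,p):
        x=cv2.undistortPoints(np.array([[p]],float),K(c),np.array(c["D"],float)).ravel()
        d=np.array(c["R"]).T@np.array([x[0],x[1],1]); return -np.array(c["R"]).T@c["t"],d/np.linalg.norm(d)
    (o1,d1),(o2,d2)=ray(ca,pa),ray(cb,pb)
    s=np.linalg.lstsq(np.stack([d1,-d2],1),o2-o1,rcond=None)[0]
    a,b=o1+s[0]*d1,o2+s[1]*d2
    return (a+b)/2,np.linalg.norm(a-b)
def circ(xy,rad):
    f=least_squares(lambda q:np.hypot(*(xy-q).T)-rad,xy.mean(0),loss="soft_l1"); return f.x
E
python3 - <<'E'
from h import *
C={n:dict(np.load(f"{n}0.npz")) for n in("top","side")}
pix={"top":{500:(339,245),200:(348,180),100:(392,256),50:(403,191)},"side":{500:(290,259),200:(380,258),100:(280,310),50:(381,315)}}
for n,c in C.items():
    W=cloud(c)
    print(n,"table z",np.median(W[270:275,372:378,2]) if n=="side" else np.median(W[215:225,375:390,2]))
    for k,size in((500,74),(200,60),(100,50),(50,42)):
        u,v=pix[n][k]; w=W[v-40:v+40,u-40:u+40].reshape(-1,3); ctr=W[v,u]
        m=(w[:,2]>13)&(w[:,2]<24)&(np.hypot(*(w-ctr)[:,:2].T)<size*.75)
        q=w[m]; rc=cv2.minAreaRect(q[:,:2].astype(np.float32))
        print(n,k,"floor z",W[v-1:v+2,u-1:u+2,2].mean().round(1),"top z",np.median(q[:,2]).round(1),np.round(rc[0],1),np.round(rc[1],1),round(rc[2],1),m.sum())
    w=W.reshape(-1,3); g=(abs(w[:,1]-W[pixy:=(205 if n=="top" else 180),(257 if n=="top" else 331)][1])<80)&(w[:,0]>450)&(w[:,0]<680)
    w=w[g]
    print("pan z",np.percentile(w[(w[:,2]>40)&(w[:,2]<56)][:,2],[10,50,90]))
    for k,a,b,rad in((500,52,76,25),(200,82,100,18),(100,107,124,13),(50,131,148,9)):
        q=w[(w[:,2]>a)&(w[:,2]<b)]
        print(n,k,len(q),circ(q[:,:2],rad).round(1),q.min(0).round(0),q.max(0).round(0))
    q=w[w[:,2]>145]; print("top max z",q[:,2].max() if len(q) else None)
E
python3 - <<'E'
import cv2,numpy as np
a=cv2.resize(cv2.imread("pics/top0.png")[150:280,225:425],None,fx=4,fy=4,interpolation=cv2.INTER_CUBIC)
cv2.imwrite("pics/topcrop.png",a[:, :800])
b=cv2.resize(cv2.imread("pics/side0.png")[130:330,260:410],None,fx=3,fy=3,interpolation=cv2.INTER_CUBIC)
cv2.imwrite("pics/sidecrop.png",b)
E
```

```text
(no output)
```

View pics/topcrop.png

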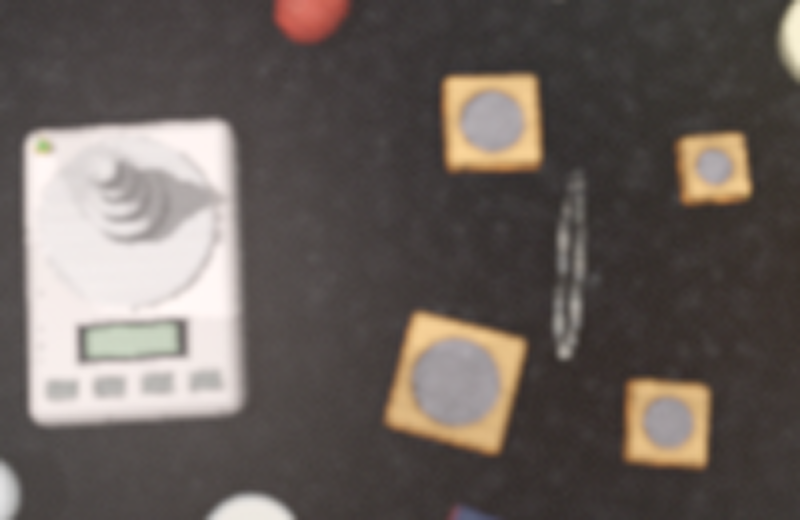

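View pics/sidecrop.png

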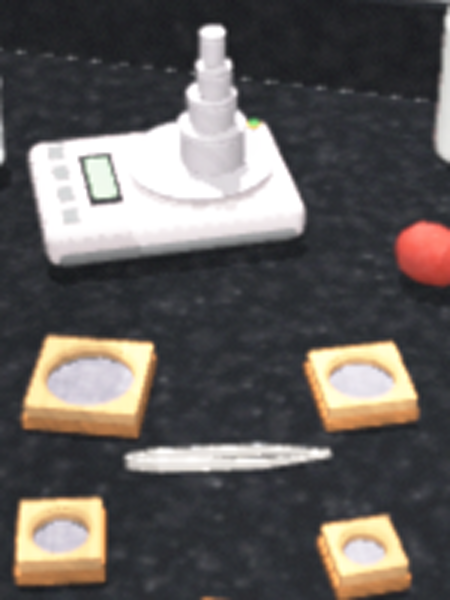

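Both views agree to about 2 mm. In mm, the stack axis is near (537,138). The cases are 500 at (456.5,-80), 200 at (630,-82.5), 100 at (448,-218) and 50 at (619.5,-232). First I'll turn the tool to align it with the world axes (tool x = +Y, y = +X, z = -Z).

The rows are not in the units I measure in: shifts go in shares of 200 mm and turns go in shares of 2 rad. I convert before sending: -0.12 rad / 2 = -0.06.

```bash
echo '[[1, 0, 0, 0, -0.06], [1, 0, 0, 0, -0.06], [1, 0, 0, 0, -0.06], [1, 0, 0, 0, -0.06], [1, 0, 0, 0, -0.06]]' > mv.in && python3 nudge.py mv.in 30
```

```text
refused: ROWS must be rows with the three-number parts in brackets of their own. Nothing was moved.
```

Nothing moved. I misread the format; it is rows with the three-number parts in brackets of their own. Resending.

```bash
echo '[[1, [0, 0, 0], -0.06], [1, [0, 0, 0], -0.06], [1, [0, 0, 0], -0.06], [1, [0, 0, 0], -0.06], [1, [0, 0, 0], -0.06]]' > mv.in && python3 nudge.py mv.in 30; echo '[[1, [0, 0, 0], -0.06], [1, [0, 0, 0], -0.06], [1, [0, 0, 0], -0.06], [1, [0, 0, 0], -0.06], [1, [0, 0, 0], -0.06]]' > mv.in && python3 nudge.py mv.in; echo '[[1, [0, 0, 0], -0.049], [1, [0, 0, 0], 0], [1, [0, 0, 0], 0]]' > mv.in && python3 nudge.py mv.in
python3 - <<'E'
from rig import r, cams
s=r.read_state();print(s["tool_pos"],s["tcp_rot"].round(4),s["qpos"].round(3))
E
```

```text
time_s: 0.52
tool_pos: [161.6, -577.6, 230.8]
tcp_rot: [[0.638, 0.77, -0.0], [0.77, -0.638, 0.001], [0.001, -0.001, -1.0]]
wrist_force: [0.0, -0.6, -1.2]
grip_width: 0.999
grip_force: 0.0
time_s: 0.93
tool_pos: [161.7, -577.6, 230.8]
tcp_rot: [[0.092, 0.996, -0.0], [0.996, -0.092, 0.001], [0.001, -0.0, -1.0]]
wrist_force: [-0.9, 0.7, 0.4]
grip_width: 0.999
grip_force: 0.0
time_s: 1.18
tool_pos: [161.7, -577.7, 231.0]
tcp_rot: [[0.003, 1.0, 0.0], [1.0, -0.003, 0.001], [0.001, 0.0, -1.0]]
wrist_force: [-0.3, 0.4, 0.1]
grip_width: 0.998
grip_force: 0.0
[ 161.66627448 -577.68566683  230.95084394] [[ 3.2e-03  1.0e+00  0.0e+00]
 [ 1.0e+00 -3.2e-03  6.0e-04]
 [ 6.0e-04  0.0e+00 -1.0e+00]] [-1.516  0.104  0.097  1.564  0.     0.058]
```

To row units: 30 mm / 200 = 0.15, 25 mm / 200 = 0.125.

```bash
R='tool_pos'; for k in 1; do echo '[[1, [0.15, 0.125, 0], 0], [1, [0.15, 0.125, 0], 0], [1, [0.15, 0.125, 0], 0], [1, [0.15, 0.125, 0], 0], [1, [0.15, 0.125, 0], 0]]' > mv.in && python3 nudge.py mv.in; done | grep $R
echo '[[1, [0.15, 0.125, 0], 0], [1, [0.15, 0.125, 0], 0], [1, [0.15, 0.125, 0], 0], [1, [0.15, 0.125, 0], 0], [1, [0.15, 0.125, 0], 0]]' > mv.in && python3 nudge.py mv.in | grep $R
echo '[[1, [0.15, 0.125, 0], 0], [1, [0.15, 0.125, 0], 0], [1, [0.15, 0.125, 0], 0], [1, [0.15, 0.125, 0], 0], [1, [0.15, 0.125, 0], 0]]' > mv.in && python3 nudge.py mv.in | grep $R
echo '[[1, [0.15, 0, 0], 0], [1, [0.15, 0, 0], 0], [1, [0.15, 0, 0], 0], [1, [0.15, 0, 0], 0], [1, [0.15, 0, 0], 0]]' > mv.in && python3 nudge.py mv.in | grep $R
echo '[[1, [0.15, 0, 0], 0], [1, [0.15, 0, 0], 0], [1, [0.15, 0, 0], 0], [1, [0.13, 0, 0], 0], [1, [0, 0, 0], 0]]' > mv.in && python3 nudge.py mv.in | grep $R
echo '[[1, [0, 0, 0], 0], [1, [0, 0, 0], 0]]' > mv.in && python3 nudge.py mv.in
```

```text
tool_pos: [287.4, -426.3, 231.2]
tool_pos: [412.5, -276.2, 231.4]
tool_pos: [537.6, -126.0, 231.3]
tool_pos: [536.4, 23.7, 231.2]
tool_pos: [536.1, 142.1, 231.2]
time_s: 3.43
tool_pos: [536.6, 137.9, 231.1]
tcp_rot: [[0.002, 1.0, -0.0], [1.0, -0.002, -0.0], [-0.0, -0.0, -1.0]]
wrist_force: [0.0, 0.0, 0.5]
grip_width: 1.0
grip_force: 0.0
```

To row units: 20 mm / 200 = 0.1, 14 mm / 200 = 0.07.

```bash
echo '[[1, [0, 0.0025, 0.1], 0], [1, [0.0025, 0.0025, 0.1], 0], [0.5, [0, 0, 0.1], 0], [0.5, [0, 0, 0.1], 0], [0.5, [0, 0, 0.07], 0]]' > mv.in && python3 nudge.py mv.in 20| grep tool_pos
echo '[[0.4, [0, 0, 0], 0], [0.4, [0, 0, 0], 0], [0.4, [0, 0, 0], 0], [0.35, [0, 0, 0], 0], [0.35, [0, 0, 0], 0]]' > mv.in && python3 nudge.py mv.in
python3 - <<'E'
from rig import r, cams
import cv2
c=cams.read_camera("side"); cv2.imwrite("pics/s1.png",cv2.resize(c["img"][60:220,240:440,::-1],None,fx=3,fy=3,interpolation=cv2.INTER_CUBIC))
E
```

```text
tool_pos: [537.1, 137.3, 135.3]
time_s: 4.27
tool_pos: [538.4, 138.5, 138.5]
tcp_rot: [[0.001, 1.0, 0.002], [1.0, -0.001, -0.0], [-0.0, 0.002, -1.0]]
wrist_force: [0.2, 0.8, 0.3]
grip_width: 0.349
grip_force: 0.0
```

View pics/s1.png

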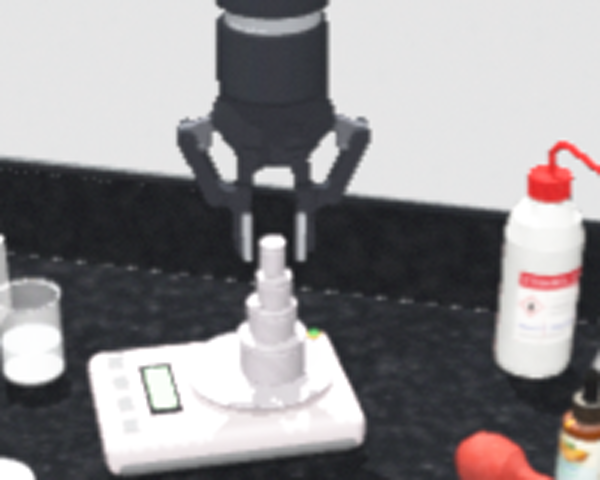

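The side crop shows the fingertips at row 262, straddling weight_50 (rows 238–275, column 272) and centred on it. I'll close and lift.

To row units: -20 mm / 200 = -0.1, -15 mm / 200 = -0.075.

```bash
echo '[[0.28, [0, 0, 0], 0], [0.24, [0, 0, 0], 0], [0.2, [0, 0, 0], 0], [0.1, [0, 0, 0], 0], [0.0, [0, 0, 0], 0]]' > mv.in && python3 nudge.py mv.in 25
echo '[[0, [0, 0, 0], 0], [0, [0, 0, 0], 0], [0, [0, 0, 0], 0]]' > mv.in && python3 nudge.py mv.in 
echo '[[0, [0, 0, -0.015], 0], [0, [0, 0, -0.04], 0], [0, [0, 0, -0.075], 0], [0, [0, 0, -0.1], 0], [0, [0, 0, -0.1], 0]]' > mv.in && python3 nudge.py mv.in 
echo '[[0, [0, 0, 0], 0], [0, [0, 0, 0], 0], [0, [0, 0, 0], 0]]' > mv.in && python3 nudge.py mv.in 
python3 - <<'E'
from rig import r, cams
import cv2
c=cams.read_camera("side"); cv2.imwrite("pics/s2.png",cv2.resize(c["img"][60:220,240:440,::-1],None,fx=3,fy=3,interpolation=cv2.INTER_CUBIC))
E
```

```text
time_s: 4.73
tool_pos: [537.8, 138.7, 137.6]
tcp_rot: [[-0.0, 1.0, 0.0], [1.0, 0.0, -0.0], [-0.0, 0.0, -1.0]]
wrist_force: [-1.1, 0.1, 3.3]
grip_width: 0.193
grip_force: 24.4
time_s: 4.98
tool_pos: [537.8, 138.7, 137.6]
tcp_rot: [[-0.0, 1.0, 0.0], [1.0, 0.0, -0.0], [-0.0, 0.0, -1.0]]
wrist_force: [-0.7, -0.2, 5.8]
grip_width: 0.194
grip_force: 24.5
time_s: 5.4
tool_pos: [537.2, 138.6, 203.9]
tcp_rot: [[-0.0, 1.0, -0.001], [1.0, 0.0, -0.0], [-0.0, -0.001, -1.0]]
wrist_force: [0.6, 0.8, 0.2]
grip_width: 0.192
grip_force: 24.4
time_s: 5.65
tool_pos: [537.5, 138.6, 202.7]
tcp_rot: [[-0.0, 1.0, -0.001], [1.0, 0.0, -0.0], [-0.0, -0.001, -1.0]]
wrist_force: [-0.8, -0.8, -0.6]
grip_width: 0.199
grip_force: 24.4
```

View pics/s2.png

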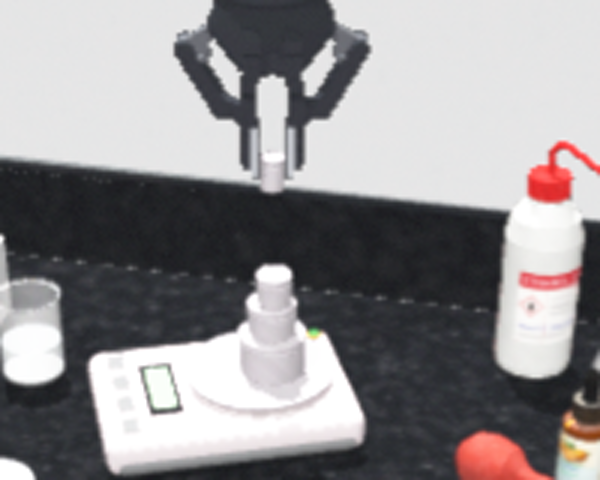

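weight_50 hangs upright in the fingers (272,172), and the other three weights are undisturbed. Next is case_50.

```bash

echo '[[0, [-0.075, 0.015, 0], 0], [0, [-0.15, 0.035, 0], 0], [0, [-0.17, 0.04, 0], 0], [0, [-0.17, 0.04, 0], 0], [0, [-0.17, 0.04, 0], 0]]' > mv.in && python3 nudge.py mv.in |grep tool_pos
echo '[[0, [-0.17, 0.04, 0], 0], [0, [-0.17, 0.04, 0], 0], [0, [-0.17, 0.04, 0], 0], [0, [-0.17, 0.04, 0], 0], [0, [-0.17, 0.04, 0], 0]]' > mv.in && python3 nudge.py mv.in |grep tool_pos
echo '[[0, [-0.15, 0.025, 0], 0], [0, [-0.085, 0.01, 0], 0], [0, [-0.033, 0.005, 0], 0], [0, [0, 0, 0], 0], [0, [0, 0, 0], 0]]' > mv.in && python3 nudge.py mv.in |grep tool_pos
echo '[[0, [0, 0, 0.15], 0], [0, [0, 0, 0.175], 0], [0, [0, 0, 0.175], 0], [0, [0, 0, 0.15], 0], [0, [0, 0, 0.1], 0]]' > mv.in && python3 nudge.py mv.in |grep tool_pos
echo '[[0, [0, 0, 0], 0], [0, [0, 0, 0], 0], [0, [0, 0, 0], 0]]' > mv.in && python3 nudge.py mv.in
python3 - <<'E'
from rig import r, cams
import cv2
c=cams.read_camera("side"); cv2.imwrite("pics/s3.png",cv2.resize(c["img"][200:350,280:480,::-1],None,fx=3,fy=3,interpolation=cv2.INTER_CUBIC))
E
```

```text
tool_pos: [571.2, -9.6, 202.1]
tool_pos: [611.2, -179.9, 201.9]
tool_pos: [619.3, -231.0, 202.5]
tool_pos: [618.2, -228.9, 49.7]
time_s: 7.62
tool_pos: [620.7, -231.5, 55.5]
tcp_rot: [[-0.001, 1.0, 0.002], [1.0, 0.001, -0.001], [-0.001, 0.002, -1.0]]
wrist_force: [0.1, -1.4, -0.4]
grip_width: 0.193
grip_force: 24.5
```

View pics/s3.png

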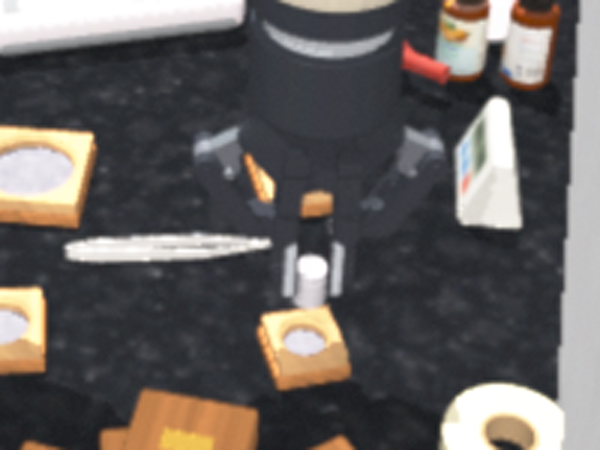

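The weight is at (312,280) and the pocket at (305,342), so it may sit about 2 mm off in X. I'll measure weight against case in both cameras.

```bash
cat >> h.py <<'E'
def held(pos,rad,ht,off):  # fit held weight; pos = expected tool xyz; off = tcp z - underside
    from rig import r, cams
    for n in("top","side"):
        c=cams.read_camera(n); w=cloud(c).reshape(-1,3)
        b=pos[2]-off
        m=(w[:,2]>b+2)&(w[:,2]<b+off-2)&(np.hypot(*(w[:,:2]-pos[:2]).T)<rad+6)
        q=w[m]
        print(n,len(q),circ(q[:,:2],rad).round(1) if len(q)>5 else None, "zmin",w[(w[:,2]>b-12)&(np.hypot(*(w[:,:2]-pos[:2]).T)<rad+6)][:,2].min().round(1))
    s=r.read_state(); print(s["tool_pos"],s["wrist_force"])
E
python3 - <<'E'
from h import *; from rig import r, cams
held(r.read_state()["tool_pos"],9,25,10.6)
E
```

```text
top 0 None zmin 541.1
side 25 [ 621.6 -231.8] zmin 46.7
[ 620.94252763 -232.37267318   55.74036467] [-4.46347265e-02  1.03276085e-04 -1.08605244e+00]
```

To row units: 8 mm / 200 = 0.04, -1.6 mm / 200 = -0.008.

```bash

echo '[[0, [-0.002, -0.008, 0.04], 0], [0, [0, 0, 0.04], 0], [0, [0, 0, 0.04], 0], [0, [0, 0, 0.03], 0], [0, [0, 0, 0], 0]]' > mv.in && python3 nudge.py mv.in |grep -E "tool_pos|force"
echo '[[0, [0, 0, 0], 0], [0, [0, 0, 0.01], 0], [0, [0, 0, 0.01], 0], [0, [0, 0, 0], 0], [0, [0, 0, 0], 0]]' > mv.in && python3 nudge.py mv.in
python3 - <<'E'
from h import *; from rig import r, cams
held(r.read_state()["tool_pos"],9,25,10.6)
E
```

```text
tool_pos: [616.8, -231.7, 20.8]
wrist_force: [-0.3, -0.5, -0.8]
grip_force: 24.5
time_s: 8.6
tool_pos: [618.4, -232.6, 19.7]
tcp_rot: [[0.0, 1.0, 0.001], [1.0, -0.0, -0.001], [-0.001, 0.001, -1.0]]
wrist_force: [0.7, -0.4, 1.1]
grip_width: 0.196
grip_force: 24.6
top 0 None zmin 504.9
side 33 [ 618.1 -233.2] zmin 9.0
[ 618.41981447 -232.5729122    19.7162034 ] [ 0.42414781 -1.24070127  1.53523985]
```

To row units: 1 mm / 200 = 0.005, 0.6 mm / 200 = 0.003.

```bash

echo '[[0, [0, 0.005, 0.003], 0], [0.22, [0, 0, 0], 0], [0.26, [0, 0, 0], 0], [0.35, [0, 0, 0], 0], [0.5, [0, 0, 0], 0]]' > mv.in && python3 nudge.py mv.in |grep -E "tool_pos|force|width"
echo '[[0.5, [0, 0, 0], 0], [0.5, [0, 0, 0], 0], [0.6, [0, 0, -0.05], 0], [0.7, [0, 0, -0.1], 0], [0.7, [0, 0, -0.15], 0]]' > mv.in && python3 nudge.py mv.in |grep -E "tool_pos|force|width"
echo '[[1, [0, 0, -0.2], 0], [1, [0, 0, -0.2], 0], [1, [0, 0, -0.13], 0], [1, [0, 0, 0], 0], [1, [0, 0, 0], 0]]' > mv.in && python3 nudge.py mv.in |grep -E "tool_pos|force|width"
python3 - <<'E'
from rig import r, cams
import cv2
c=cams.read_camera("side"); cv2.imwrite("pics/s4.png",cv2.resize(c["img"][200:350,260:440,::-1],None,fx=3,fy=3,interpolation=cv2.INTER_CUBIC))
E
```

```text
tool_pos: [618.9, -232.2, 18.4]
wrist_force: [0.2, 0.2, -1.1]
grip_width: 0.478
grip_force: 0.0
tool_pos: [617.4, -231.3, 77.1]
wrist_force: [0.7, 0.3, 0.1]
grip_width: 0.705
grip_force: 0.0
tool_pos: [620.2, -233.0, 187.9]
wrist_force: [0.2, 0.7, -0.1]
grip_width: 1.002
grip_force: 0.0
```

View pics/s4.png

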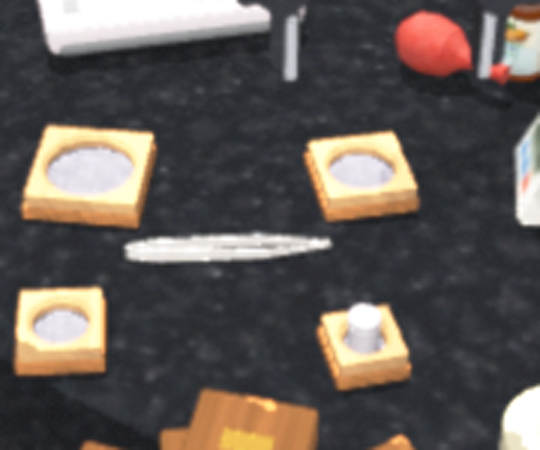

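weight_50 stands upright in its pocket (365,328), and the other three cases are untouched. Going back for weight_100.

To row units: 34 mm / 200 = 0.17, 30 mm / 200 = 0.15.

```bash

echo '[[1, [0.075, -0.015, 0], 0], [1, [0.15, -0.035, 0], 0], [1, [0.17, -0.04, 0], 0], [1, [0.17, -0.04, 0], 0], [1, [0.17, -0.04, 0], 0]]' > mv.in && python3 nudge.py mv.in |grep tool_pos
echo '[[1, [0.17, -0.04, 0], 0], [1, [0.17, -0.04, 0], 0], [1, [0.17, -0.04, 0], 0], [1, [0.17, -0.04, 0], 0], [1, [0.17, -0.035, 0], 0]]' > mv.in && python3 nudge.py mv.in |grep tool_pos
echo '[[1, [0.15, -0.025, 0], 0], [1, [0.08, -0.01, 0], 0], [1, [0.03, -0.005, 0], 0], [1, [0, 0, 0], 0], [1, [0, 0, 0], 0]]' > mv.in && python3 nudge.py mv.in |grep tool_pos
echo '[[1, [0, 0, 0], 0], [1, [0, 0, 0], 0], [1, [0, 0, 0], 0]]' > mv.in && python3 nudge.py mv.in
python3 - <<'E'
from h import *
from rig import r, cams
for n in("top","side"):
    w=cloud(cams.read_camera(n)).reshape(-1,3); w=w[np.hypot(*(w[:,:2]-[537,138]).T)<35]
    for k,a,b,rad in((500,52,76,25),(200,82,100,18),(100,107,124,13)):
        q=w[(w[:,2]>a)&(w[:,2]<b)]; print(n,k,len(q),circ(q[:,:2],rad).round(1) if len(q)>5 else "")
E
```

```text
tool_pos: [583.5, -83.7, 182.7]
tool_pos: [544.4, 86.3, 183.0]
tool_pos: [537.7, 136.2, 183.7]
time_s: 11.5
tool_pos: [538.3, 135.6, 184.5]
tcp_rot: [[0.002, 1.0, -0.0], [1.0, -0.002, -0.0], [-0.0, -0.0, -1.0]]
wrist_force: [0.6, 0.9, -1.0]
grip_width: 0.998
grip_force: 0.0
top 500 79 [536.4 138.3]
top 200 41 [536.1 137.8]
top 100 29 [537.8 136.1]
side 500 202 [537.4 138.8]
side 200 109 [536.7 138.9]
side 100 83 [538.6 137.5]
```

To row units: 20 mm / 200 = 0.1, 1.4 mm / 200 = 0.007.

```bash

echo '[[1, [0.007, 0, 0.1], 0], [0.6, [0, 0, 0.1], 0], [0.6, [0, 0, 0.1], 0], [0.6, [0, 0, 0.055], 0], [0.6, [0, 0, 0], 0]]' > mv.in && python3 nudge.py mv.in 30| grep tool_pos
echo '[[0.5, [0, 0, 0], 0], [0.45, [0, 0, 0], 0], [0.4, [0, 0, 0], 0], [0.35, [0, 0, 0], 0], [0.35, [0, 0, 0], 0]]' > mv.in && python3 nudge.py mv.in | grep tool_pos
echo '[[0.3, [0, 0, 0], 0], [0.25, [0, 0, 0], 0], [0.1, [0, 0, 0], 0], [0, [0, 0, 0], 0], [0, [0, 0, 0], 0]]' > mv.in && python3 nudge.py mv.in
echo '[[0, [0, 0, 0], 0], [0, [0, 0, -0.015], 0], [0, [0, 0, -0.04], 0], [0, [0, 0, -0.075], 0], [0, [0, 0, -0.1], 0]]' > mv.in && python3 nudge.py mv.in | grep -E "tool_pos|grip"
echo '[[0, [0, 0, -0.12], 0], [0, [0, 0, 0], 0], [0, [0, 0, 0], 0]]' > mv.in && python3 nudge.py mv.in | grep -E "tool_pos|grip"
python3 - <<'E'
from h import *; from rig import r, cams
held(r.read_state()["tool_pos"],13,24,10.6)
E
```

```text
tool_pos: [536.5, 137.8, 111.0]
tool_pos: [538.6, 138.0, 114.5]
time_s: 12.85
tool_pos: [538.5, 138.1, 114.4]
tcp_rot: [[-0.0, 1.0, 0.001], [1.0, 0.0, -0.0], [-0.0, 0.001, -1.0]]
wrist_force: [-0.4, 0.6, 5.4]
grip_width: 0.288
grip_force: 29.4
tool_pos: [536.9, 138.0, 159.0]
grip_width: 0.284
grip_force: 29.5
tool_pos: [539.0, 138.1, 185.4]
grip_width: 0.287
grip_force: 29.6
top 5 None zmin 176.2
side 37 [538.5 136.9] zmin 172.5
[537.74894756 138.02690382 183.01679494] [ 0.6110394   0.85771969 -0.89901231]
```

To row units: -33 mm / 200 = -0.165, -30 mm / 200 = -0.15.

```bash

echo '[[0, [-0.075, -0.015, 0], 0], [0, [-0.15, -0.04, 0], 0], [0, [-0.165, -0.045, 0], 0], [0, [-0.165, -0.045, 0], 0], [0, [-0.165, -0.045, 0], 0]]' > mv.in && python3 nudge.py mv.in |grep tool_pos
echo '[[0, [-0.165, -0.045, 0], 0], [0, [-0.165, -0.045, 0], 0], [0, [-0.165, -0.045, 0], 0], [0, [-0.165, -0.04, 0], 0], [0, [-0.165, -0.04, 0], 0]]' > mv.in && python3 nudge.py mv.in |grep tool_pos
echo '[[0, [-0.14, -0.03, 0], 0], [0, [-0.07, -0.01, 0], 0], [0, [-0.0215, -0.005, 0], 0], [0, [0, 0, 0], 0], [0, [0, 0, 0], 0]]' > mv.in && python3 nudge.py mv.in |grep tool_pos
echo '[[0, [0, 0, 0.15], 0], [0, [0, 0, 0.175], 0], [0, [0, 0, 0.175], 0], [0, [0, 0, 0.1], 0], [0, [0, 0, 0.05], 0]]' > mv.in && python3 nudge.py mv.in |grep tool_pos
echo '[[0, [0, 0, 0], 0], [0, [0, 0, 0], 0], [0, [0, 0, 0], 0], [0, [0, 0, 0], 0]]' > mv.in && python3 nudge.py mv.in
python3 - <<'E'
from h import *; from rig import r, cams
held(r.read_state()["tool_pos"],13,24,11.4)
E
```

```text
tool_pos: [498.7, -6.9, 182.3]
tool_pos: [455.8, -172.0, 182.5]
tool_pos: [447.8, -216.4, 183.0]
tool_pos: [446.7, -214.3, 50.1]
time_s: 15.62
tool_pos: [449.2, -217.9, 55.6]
tcp_rot: [[-0.0, 1.0, 0.002], [1.0, 0.0, -0.002], [-0.002, 0.002, -1.0]]
wrist_force: [0.0, -0.5, -1.4]
grip_width: 0.285
grip_force: 29.7
top 0 None zmin 539.7
side 51 [ 449.1 -218.7] zmin 43.9
[ 448.88289233 -217.87675574   55.1519036 ] [-0.21686819  0.06594788 -1.78750497]
```

To row units: 8 mm / 200 = 0.04, 6 mm / 200 = 0.03.

```bash

echo '[[0, [0, 0, 0.04], 0], [0, [0, 0, 0.04], 0], [0, [0, 0, 0.04], 0], [0, [0, 0, 0.03], 0], [0, [0, 0, 0], 0]]' > mv.in && python3 nudge.py mv.in |grep -E "tool_pos|force"
echo '[[0, [0, 0, 0], 0], [0, [0, 0, 0.01], 0], [0, [0, 0, 0.01], 0], [0, [0, 0, 0], 0], [0, [0, 0, 0], 0]]' > mv.in && python3 nudge.py mv.in
python3 - <<'E'
from h import *; from rig import r, cams
held(r.read_state()["tool_pos"],13,24,11.4)
E
```

```text
tool_pos: [446.9, -216.3, 21.5]
wrist_force: [0.2, 0.1, -0.6]
grip_force: 29.7
time_s: 16.55
tool_pos: [448.5, -217.6, 20.5]
tcp_rot: [[-0.0, 1.0, 0.001], [1.0, 0.0, -0.001], [-0.001, 0.001, -1.0]]
wrist_force: [-0.7, 0.7, 5.0]
grip_width: 0.286
grip_force: 30.2
top 0 None zmin 505.2
side 54 [ 447.8 -218.6] zmin 8.3
[ 448.45837954 -217.63399155   20.44735244] [-2.07115356  0.8776903   6.40298706]
```

Seated: the wrist reads about 6 N upward and the weight is centred. I'll release and return for weight_200.

To row units: -40 mm / 200 = -0.2, 33 mm / 200 = 0.165.

```bash

echo '[[0.28, [0, 0, 0], 0], [0.31, [0, 0, 0], 0], [0.35, [0, 0, 0], 0], [0.45, [0, 0, 0], 0], [0.6, [0, 0, 0], 0]]' > mv.in && python3 nudge.py mv.in |grep -E "tool_pos|force|width"
echo '[[0.6, [0, 0, 0], 0], [0.6, [0, 0, 0], 0], [0.7, [0, 0, -0.05], 0], [0.8, [0, 0, -0.1], 0], [0.8, [0, 0, -0.15], 0]]' > mv.in && python3 nudge.py mv.in |grep -E "tool_pos|force|width"
echo '[[1, [0, 0, -0.2], 0], [1, [0, 0, -0.2], 0], [1, [0, 0, -0.05], 0], [1, [0, 0, 0], 0], [1, [0, 0, 0], 0]]' > mv.in && python3 nudge.py mv.in |grep -E "tool_pos|force|width"
echo '[[1, [0.075, 0.015, 0], 0], [1, [0.15, 0.04, 0], 0], [1, [0.165, 0.045, 0], 0], [1, [0.165, 0.045, 0], 0], [1, [0.165, 0.045, 0], 0]]' > mv.in && python3 nudge.py mv.in |grep tool_pos
echo '[[1, [0.165, 0.045, 0], 0], [1, [0.165, 0.04, 0], 0], [1, [0.165, 0.04, 0], 0], [1, [0.165, 0.04, 0], 0], [1, [0.165, 0.035, 0], 0]]' > mv.in && python3 nudge.py mv.in |grep tool_pos
echo '[[1, [0.14, 0.025, 0], 0], [1, [0.07, 0.01, 0], 0], [1, [0.025, 0, 0], 0], [1, [0, 0, 0], 0], [1, [0, 0, 0], 0]]' > mv.in && python3 nudge.py mv.in |grep tool_pos
echo '[[1, [0, 0, 0], 0], [1, [0, 0, 0], 0], [1, [0, 0, 0], 0]]' > mv.in && python3 nudge.py mv.in
python3 - <<'E'
from h import *
from rig import r, cams
for n in("top","side"):
    c=cams.read_camera(n); w=cloud(c).reshape(-1,3); w=w[np.hypot(*(w[:,:2]-[537,138]).T)<35]
    for k,a,b,rad in((500,52,76,25),(200,82,100,18)):
        q=w[(w[:,2]>a)&(w[:,2]<b)]; print(n,k,len(q),circ(q[:,:2],rad).round(1) if len(q)>5 else "")
cv2.imwrite("pics/s5.png",cv2.resize(c["img"][100:350,230:480,::-1],None,fx=2.2,fy=2.2,interpolation=cv2.INTER_CUBIC))
E
```

```text
tool_pos: [448.0, -217.2, 19.5]
wrist_force: [-0.4, -0.1, 0.8]
grip_width: 0.574
grip_force: 0.0
tool_pos: [446.6, -216.1, 78.8]
wrist_force: [-0.2, -1.0, 0.3]
grip_width: 0.8
grip_force: 0.0
tool_pos: [448.5, -217.6, 170.7]
wrist_force: [-0.8, -0.6, -0.9]
grip_width: 0.999
grip_force: 0.0
tool_pos: [485.3, -71.5, 167.9]
tool_pos: [525.2, 93.6, 167.8]
tool_pos: [532.4, 138.2, 168.7]
time_s: 19.4
tool_pos: [533.1, 137.8, 169.7]
tcp_rot: [[0.001, 1.0, 0.0], [1.0, -0.001, -0.0], [-0.0, 0.0, -1.0]]
wrist_force: [-0.1, 0.1, 0.6]
grip_width: 1.002
grip_force: 0.0
top 500 74 [536.1 138.4]
top 200 57 [535.7 138.8]
side 500 209 [537.3 139.1]
side 200 119 [536.6 138.4]
```

View pics/s5.png

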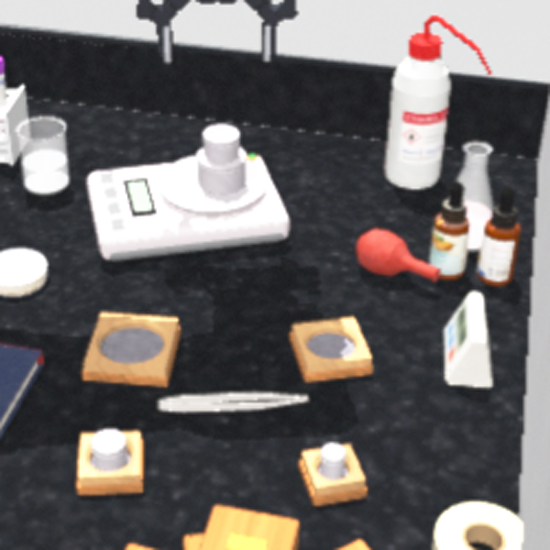

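Weights 100 (110,450) and 50 (333,462) are seated. weight_200 on weight_500 is undisturbed at (221,145). Grasping weight_200.

To row units: 20 mm / 200 = 0.1, 3.3 mm / 200 = 0.0165.

```bash

echo '[[1, [0.004, 0.0165, 0.1], 0], [0.7, [0, 0, 0.1], 0], [0.7, [0, 0, 0.1], 0], [0.7, [0, 0, 0.075], 0], [0.7, [0, 0, 0.035], 0]]' > mv.in && python3 nudge.py mv.in 40| grep tool_pos
echo '[[0.7, [0, 0, 0], 0], [0.6, [0, 0, 0], 0], [0.55, [0, 0, 0], 0], [0.5, [0, 0, 0], 0], [0.45, [0, 0, 0], 0]]' > mv.in && python3 nudge.py mv.in | grep tool_pos
echo '[[0.4, [0, 0, 0], 0], [0.35, [0, 0, 0], 0], [0.2, [0, 0, 0], 0], [0, [0, 0, 0], 0], [0, [0, 0, 0], 0]]' > mv.in && python3 nudge.py mv.in
echo '[[0, [0, 0, 0], 0], [0, [0, 0, -0.015], 0], [0, [0, 0, -0.04], 0], [0, [0, 0, -0.075], 0], [0, [0, 0, -0.1], 0]]' > mv.in && python3 nudge.py mv.in | grep -E "tool_pos|grip"
echo '[[0, [0, 0, -0.12], 0], [0, [0, 0, 0], 0], [0, [0, 0, 0], 0], [0, [0, 0, 0], 0]]' > mv.in && python3 nudge.py mv.in | grep -E "tool_pos|grip"
python3 - <<'E'
from h import *; from rig import r, cams
held(r.read_state()["tool_pos"],18,25,9.6)
E
```

```text
tool_pos: [535.1, 139.3, 85.4]
tool_pos: [537.1, 139.5, 88.8]
time_s: 20.75
tool_pos: [537.0, 139.6, 88.9]
tcp_rot: [[-0.0, 1.0, 0.002], [1.0, 0.0, -0.0], [-0.0, 0.002, -1.0]]
wrist_force: [-1.3, 0.1, 5.5]
grip_width: 0.402
grip_force: 39.2
tool_pos: [535.2, 139.6, 133.1]
grip_width: 0.399
grip_force: 40.1
tool_pos: [536.2, 139.6, 157.2]
grip_width: 0.398
grip_force: 40.2
top 5 None zmin 146.0
side 40 [536.3 139.1] zmin 145.7
[535.63899358 139.53642016 156.36991628] [-0.64915706 -0.47830285 -2.17286175]
```

To row units: -30 mm / 200 = -0.15, -15 mm / 200 = -0.075.

```bash

echo '[[0, [-0.075, 0.03, 0], 0], [0, [-0.15, 0.065, 0], 0], [0, [-0.15, 0.065, 0], 0], [0, [-0.15, 0.065, 0], 0], [0, [-0.15, 0.065, 0], 0]]' > mv.in && python3 nudge.py mv.in |grep tool_pos
echo '[[0, [-0.15, 0.065, 0], 0], [0, [-0.15, 0.065, 0], 0], [0, [-0.1, 0.04, 0], 0], [0, [-0.0325, 0.0075, 0], 0], [0, [0, 0, 0], 0]]' > mv.in && python3 nudge.py mv.in |grep tool_pos
echo '[[0, [0, 0, 0], 0], [0, [0, 0, 0.15], 0], [0, [0, 0, 0.175], 0], [0, [0, 0, 0.125], 0], [0, [0, 0, 0.05], 0]]' > mv.in && python3 nudge.py mv.in |grep tool_pos
echo '[[0, [0, 0, 0], 0], [0, [0, 0, 0], 0], [0, [0, 0, 0], 0], [0, [0, 0, 0], 0]]' > mv.in && python3 nudge.py mv.in
python3 - <<'E'
from h import *; from rig import r, cams
held(r.read_state()["tool_pos"],18,25,10.9)
E
```

```text
tool_pos: [594.1, 3.3, 156.4]
tool_pos: [629.4, -83.5, 156.2]
tool_pos: [626.8, -79.3, 53.1]
time_s: 23.18
tool_pos: [631.3, -82.2, 60.2]
tcp_rot: [[-0.0, 1.0, 0.003], [1.0, 0.0, -0.001], [-0.001, 0.003, -1.0]]
wrist_force: [0.6, -0.9, -2.0]
grip_width: 0.401
grip_force: 40.3
top 0 None zmin 541.8
side 49 [631.4 -83.3] zmin 48.8
[630.89188574 -82.22353568  59.46818824] [ 0.01921124 -0.06900725 -1.55823639]
```

To row units: 9 mm / 200 = 0.045, 8 mm / 200 = 0.04.

```bash

echo '[[0, [0, 0, 0.045], 0], [0, [0, 0, 0.045], 0], [0, [0, 0, 0.045], 0], [0, [0, 0, 0.04], 0], [0, [0, 0, 0], 0]]' > mv.in && python3 nudge.py mv.in |grep -E "tool_pos|force"
echo '[[0, [0, 0, 0], 0], [0, [0, 0, 0.01], 0], [0, [0, 0, 0.01], 0], [0, [0, 0, 0], 0], [0, [0, 0, 0], 0]]' > mv.in && python3 nudge.py mv.in
python3 - <<'E'
from h import *; from rig import r, cams
held(r.read_state()["tool_pos"],18,25,10.9)
E
```

```text
tool_pos: [628.7, -81.6, 20.4]
wrist_force: [0.3, 0.5, -2.1]
grip_force: 41.3
time_s: 24.12
tool_pos: [630.3, -82.1, 19.8]
tcp_rot: [[-0.0, 1.0, 0.001], [1.0, 0.0, -0.001], [-0.001, 0.001, -1.0]]
wrist_force: [-2.9, 1.4, 4.5]
grip_width: 0.402
grip_force: 41.8
top 0 None zmin 501.7
side 46 [630.7 -83.3] zmin 7.1
[630.2534925  -82.12113721  19.73012272] [-2.27608218  0.76574323  4.89882713]
```

Seated. I'll release and return for weight_500, at (536.7,138.8).

To row units: -40 mm / 200 = -0.2, -30 mm / 200 = -0.15.

```bash

echo '[[0.4, [0, 0, 0], 0], [0.43, [0, 0, 0], 0], [0.47, [0, 0, 0], 0], [0.55, [0, 0, 0], 0], [0.7, [0, 0, 0], 0]]' > mv.in && python3 nudge.py mv.in |grep -E "tool_pos|force|width"
echo '[[0.7, [0, 0, 0], 0], [0.7, [0, 0, 0], 0], [0.8, [0, 0, -0.05], 0], [0.9, [0, 0, -0.1], 0], [1, [0, 0, -0.15], 0]]' > mv.in && python3 nudge.py mv.in |grep -E "tool_pos|force|width"
echo '[[1, [0, 0, -0.2], 0], [1, [0, 0, -0.15], 0], [1, [0, 0, 0], 0], [1, [0, 0, 0], 0]]' > mv.in && python3 nudge.py mv.in |grep -E "tool_pos|force|width"
echo '[[1, [0.075, -0.03, 0], 0], [1, [0.15, -0.065, 0], 0], [1, [0.15, -0.065, 0], 0], [1, [0.15, -0.065, 0], 0], [1, [0.15, -0.065, 0], 0]]' > mv.in && python3 nudge.py mv.in |grep tool_pos
echo '[[1, [0.15, -0.065, 0], 0], [1, [0.15, -0.065, 0], 0], [1, [0.1, -0.04, 0], 0], [1, [0.0325, -0.0075, 0], 0], [1, [0, 0, 0], 0]]' > mv.in && python3 nudge.py mv.in |grep tool_pos
echo '[[1, [0, 0, 0], 0], [1, [0, 0, 0], 0], [1, [0, 0, 0], 0]]' > mv.in && python3 nudge.py mv.in
python3 - <<'E'
from h import *
from rig import r, cams
for n in("top","side"):
    c=cams.read_camera(n); w=cloud(c).reshape(-1,3); w=w[np.hypot(*(w[:,:2]-[537,138]).T)<35]
    q=w[(w[:,2]>52)&(w[:,2]<76)]; print(n,len(q),circ(q[:,:2],25).round(1))
cv2.imwrite("pics/s6.png",cv2.resize(c["img"][100:350,230:480,::-1],None,fx=2.2,fy=2.2,interpolation=cv2.INTER_CUBIC))
E
```

```text
tool_pos: [629.9, -82.0, 18.6]
wrist_force: [0.6, -0.5, 0.3]
grip_width: 0.677
grip_force: 0.0
tool_pos: [628.0, -81.3, 77.2]
wrist_force: [0.3, -0.4, 0.2]
grip_width: 0.993
grip_force: 0.0
tool_pos: [631.4, -82.5, 152.0]
wrist_force: [0.3, 0.5, -0.5]
grip_width: 0.999
grip_force: 0.0
tool_pos: [570.3, 54.3, 147.2]
tool_pos: [535.3, 140.9, 147.7]
time_s: 26.47
tool_pos: [536.7, 138.4, 148.3]
tcp_rot: [[0.002, 1.0, -0.0], [1.0, -0.002, -0.0], [-0.0, -0.0, -1.0]]
wrist_force: [-1.2, -0.3, -0.3]
grip_width: 0.998
grip_force: 0.0
top 147 [536.  138.9]
side 209 [537.2 139.1]
```

View pics/s6.png

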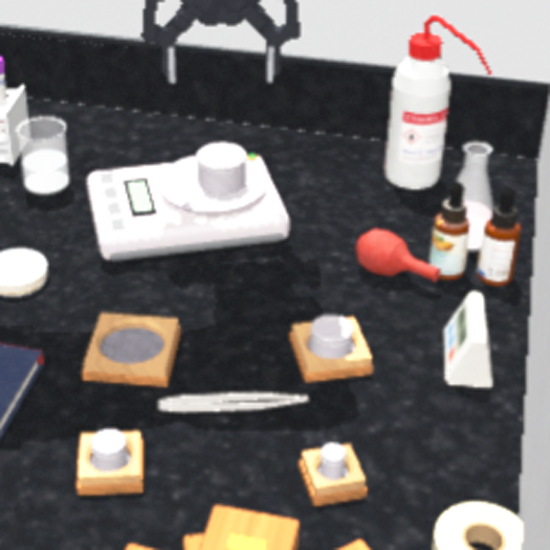

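weight_200 is seated (331,337), and only weight_500 remains on the pan (221,170).

To row units: 20 mm / 200 = 0.1, 11 mm / 200 = 0.055.

```bash

echo '[[1, [0.0025, 0, 0.1], 0], [1, [0, 0, 0.1], 0], [1, [0, 0, 0.1], 0], [1, [0, 0, 0.1], 0], [1, [0, 0, 0.055], 0]]' > mv.in && python3 nudge.py mv.in 60| grep tool_pos
echo '[[1, [0, 0, 0], 0], [0.9, [0, 0, 0], 0], [0.8, [0, 0, 0], 0], [0.7, [0, 0, 0], 0], [0.65, [0, 0, 0], 0]]' > mv.in && python3 nudge.py mv.in | grep tool_pos
echo '[[0.6, [0, 0, 0], 0], [0.55, [0, 0, 0], 0], [0.4, [0, 0, 0], 0], [0.2, [0, 0, 0], 0], [0, [0, 0, 0], 0]]' > mv.in && python3 nudge.py mv.in
echo '[[0, [0, 0, 0], 0], [0, [0, 0, -0.015], 0], [0, [0, 0, -0.04], 0], [0, [0, 0, -0.075], 0], [0, [0, 0, -0.1], 0]]' > mv.in && python3 nudge.py mv.in | grep -E "tool_pos|grip"
echo '[[0, [0, 0, -0.17], 0], [0, [0, 0, 0], 0], [0, [0, 0, 0], 0], [0, [0, 0, 0], 0]]' > mv.in && python3 nudge.py mv.in | grep -E "tool_pos|grip"
python3 - <<'E'
from h import *; from rig import r, cams
held(r.read_state()["tool_pos"],25,32,11)
E
```

```text
tool_pos: [535.4, 139.4, 55.2]
tool_pos: [537.2, 140.0, 58.9]
time_s: 27.82
tool_pos: [536.9, 140.1, 58.9]
tcp_rot: [[-0.0, 1.0, 0.001], [1.0, 0.0, -0.0], [-0.0, 0.001, -1.0]]
wrist_force: [-2.8, 0.3, 6.5]
grip_width: 0.564
grip_force: 60.5
tool_pos: [534.8, 140.0, 102.6]
grip_width: 0.558
grip_force: 62.8
tool_pos: [536.0, 140.0, 137.0]
grip_width: 0.555
grip_force: 63.7
top 14 [535.6 138. ] zmin 122.5
side 73 [536.1 138.7] zmin 124.3
[535.30607156 140.01320648 135.9296191 ] [ 0.17545699  0.10038986 -5.61897403]
```

```bash

echo '[[0, [-0.075, -0.025, 0], 0], [0, [-0.15, -0.055, 0], 0], [0, [-0.15, -0.055, 0], 0], [0, [-0.15, -0.055, 0], 0], [0, [-0.15, -0.055, 0], 0]]' > mv.in && python3 nudge.py mv.in |grep tool_pos
echo '[[0, [-0.15, -0.055, 0], 0], [0, [-0.15, -0.055, 0], 0], [0, [-0.09, -0.035, 0], 0], [0, [-0.031, -0.009, 0], 0], [0, [0, 0, 0], 0]]' > mv.in && python3 nudge.py mv.in |grep tool_pos
echo '[[0, [0, 0, 0], 0], [0, [0, 0, 0.125], 0], [0, [0, 0, 0.15], 0], [0, [0, 0, 0.075], 0], [0, [0, 0, 0.025], 0]]' > mv.in && python3 nudge.py mv.in |grep tool_pos
echo '[[0, [0, 0, 0], 0], [0, [0, 0, 0], 0], [0, [0, 0, 0], 0], [0, [0, 0, 0], 0]]' > mv.in && python3 nudge.py mv.in
python3 - <<'E'
from h import *; from rig import r, cams
held(r.read_state()["tool_pos"],25,32,12.9)
E
```

```text
tool_pos: [485.8, 4.2, 136.1]
tool_pos: [455.7, -80.1, 136.7]
tool_pos: [454.8, -76.8, 59.2]
time_s: 30.25
tool_pos: [457.6, -79.4, 64.1]
tcp_rot: [[-0.0, 1.0, 0.002], [1.0, 0.0, -0.001], [-0.001, 0.002, -1.0]]
wrist_force: [0.3, 0.7, -5.1]
grip_width: 0.561
grip_force: 63.5
top 0 None zmin 513.7
side 108 [457.5 -80.6] zmin 50.7
[457.25675442 -79.40682845  63.72513463] [ 0.19256834  0.06243763 -5.03958529]
```

To row units: 10 mm / 200 = 0.05, 7 mm / 200 = 0.035.

```bash

echo '[[0, [-0.0025, 0, 0.05], 0], [0, [0, 0, 0.05], 0], [0, [0, 0, 0.05], 0], [0, [0, 0, 0.035], 0], [0, [0, 0, 0], 0]]' > mv.in && python3 nudge.py mv.in |grep -E "tool_pos|force"
echo '[[0, [0, 0, 0], 0], [0, [0, 0, 0.01], 0], [0, [0, 0, 0.01], 0], [0, [0, 0, 0], 0], [0, [0, 0, 0], 0]]' > mv.in && python3 nudge.py mv.in
python3 - <<'E'
from h import *; from rig import r, cams
held(r.read_state()["tool_pos"],25,32,12.9)
E
```

```text
tool_pos: [454.9, -78.9, 23.1]
wrist_force: [-0.2, 0.2, -5.6]
grip_force: 63.8
time_s: 31.18
tool_pos: [456.8, -79.8, 22.0]
tcp_rot: [[-0.0, 1.0, 0.001], [1.0, 0.0, -0.0], [-0.0, 0.001, -1.0]]
wrist_force: [-1.1, -0.5, -5.4]
grip_width: 0.558
grip_force: 64.1
top 0 None zmin 464.4
side 87 [456.6 -80.9] zmin 7.6
[456.84094607 -79.79062542  21.9834478 ] [ 0.97583827 -0.43001029 -4.60615848]
```

Not touching yet, since the wrist still carries 5 N. I'll lower in small steps.

To row units: 0.7 mm / 200 = 0.0035.

```bash

echo '[[0, [0, 0, 0.0035], 0], [0, [0, 0, 0], 0], [0, [0, 0, 0], 0]]' > mv.in && python3 nudge.py mv.in |grep -E "tool_pos|force"
echo '[[0, [0, 0, 0.0035], 0], [0, [0, 0, 0], 0], [0, [0, 0, 0], 0]]' > mv.in && python3 nudge.py mv.in |grep -E "tool_pos|force"
```

```text
tool_pos: [456.9, -79.8, 22.0]
wrist_force: [-3.0, 1.1, 6.4]
grip_force: 65.1
tool_pos: [456.9, -79.8, 21.9]
wrist_force: [-7.0, 3.3, 13.0]
grip_force: 65.9
```

Seated now. I'll release and retreat.

To row units: -0.5 mm / 200 = -0.0025.

```bash

echo '[[0.56, [0, 0, -0.0025], 0], [0.6, [0, 0, 0], 0], [0.65, [0, 0, 0], 0], [0.75, [0, 0, 0], 0], [0.85, [0, 0, 0], 0]]' > mv.in && python3 nudge.py mv.in |grep -E "tool_pos|force|width"
echo '[[1, [0, 0, 0], 0], [1, [0, 0, 0], 0], [1, [0, 0, -0.05], 0], [1, [0, 0, -0.1], 0], [1, [0, 0, -0.15], 0]]' > mv.in && python3 nudge.py mv.in |grep -E "tool_pos|force|width"
echo '[[1, [0, 0, -0.2], 0], [1, [0, 0, -0.2], 0], [1, [0, 0, -0.1], 0], [1, [0.15, 0, 0], 0], [1, [0.15, 0, 0], 0]]' > mv.in && python3 nudge.py mv.in |grep -E "tool_pos|force|width"
echo '[[1, [0.15, 0, 0], 0], [1, [0.15, 0, 0], 0], [1, [0, 0, 0], 0], [1, [0, 0, 0], 0], [1, [0, 0, 0], 0]]' > mv.in && python3 nudge.py mv.in |grep -E "tool_pos|force|width"
python3 - <<'E'
from h import *
from rig import r, cams
P={500:(456.8,-80.5,25,41),200:(630,-83,18,34),100:(448,-218,13,33),50:(619.5,-232,9,34)}
for n in("top","side"):
    c=cams.read_camera(n); w=cloud(c).reshape(-1,3)
    for k,(x,y,rad,t) in P.items():
        d=w[np.hypot(*(w[:,:2]-[x,y]).T)<rad+5]; q=d[(d[:,2]>21)&(d[:,2]<t-3)]
        print(n,k,len(q),circ(q[:,:2],rad).round(1) if len(q)>5 else "","top z",np.percentile(d[:,2],95).round(1))
cv2.imwrite("pics/s7.png",cv2.resize(c["img"][100:350,230:480,::-1],None,fx=2.2,fy=2.2,interpolation=cv2.INTER_CUBIC))
E
```

```text
tool_pos: [456.7, -79.8, 20.8]
wrist_force: [0.2, 0.2, -0.1]
grip_width: 0.848
grip_force: 0.0
tool_pos: [454.9, -78.8, 79.9]
wrist_force: [0.0, -0.6, 0.2]
grip_width: 0.998
grip_force: 0.0
tool_pos: [457.6, -20.2, 183.6]
wrist_force: [0.4, 0.7, -0.8]
grip_width: 1.001
grip_force: 0.0
tool_pos: [456.6, 40.1, 181.3]
wrist_force: [-0.8, -0.1, 0.2]
grip_width: 0.998
grip_force: 0.0
top 500 57 [448.1 -64.2] top z 42.3
top 200 36 [629.8 -82.5] top z 34.9
top 100 23 [ 450.1 -217.7] top z 33.3
top 50 11 [ 618.4 -232.1] top z 34.8
side 500 179 [457.2 -80.9] top z 42.4
side 200 78 [631.  -82.8] top z 35.5
side 100 63 [ 448.5 -218.1] top z 34.4
side 50 51 [ 619.5 -232.5] top z 35.3
```

View pics/s7.png

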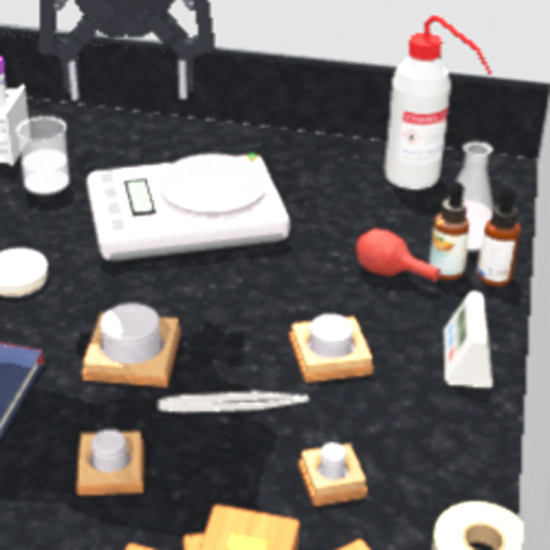

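All four weights stand in their own pockets, at (131,335), (331,337), (110,450) and (333,462). Their top heights, about 42, 35, 34 and 35 mm, match fully home, and the side view puts each within about 1 mm of its pocket centre. (The top camera's fit of weight_500 is off, probably because the arm is in view.)

```bash
python3 -c "
from rig import r, cams
print(r.close_job())"
```

```text
the job is handed in; nothing more can be done
None
```

All four weights are upright and fully home in their own cases, the gripper is clear of everything, and the job was handed in at about 33 s of the 99 s allowed; no verdict came back.

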